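# Fill the biscuit tasting rack in order

## Robot

A 7-joint arm with a two-finger parallel gripper is mounted at the origin on the work surface. World frame = base frame: x ahead of the robot, y to its left, z up, the work surface at z = 0. Lengths are in m, angles in rad, forces in N, time in s.
With the tool pointing down it reaches from about 0.35 to 0.9 m from the base axis. Payload 8.1 kg.
Tool frame: the origin (TCP) lies at the very end of the fingers, on their centre line; the grasp point (between the pads) lies 19 mm behind it; z points along the fingers, y is the direction in which the jaws open and shut (so a half turn about z gives the same grasp; the last joint's range is limited). The gripper opens to 92 mm and grips with 3 to 60 N. Pads are 19 mm wide; open, the fingers measure 130 mm over their backs; the gripper's body (75 mm by 190 mm) begins 47 mm behind the grasp point.
Start: joints at [-1.452, 0.434, 0.025, 1.573, -0.012, 1.134, -0.075], TCP at [0.138, 0.61, 0.227] pointing down, gripper open.
Joint ranges: [-2.62, 2.62], [-0.44, 2.09], [-1.27, 1.32], [0.08, 2.57], [-1.32, 4.46], [0.12, 2], [-2.74, 2.74]. Speed limits (rad/s): [2.22, 2.22, 3.01, 3.01, 3.14, 3.14, 3.14].

## Interface

Orientations are given as a unit quaternion [x, y, z, w].
In Python, from cell import ctrl, viewer, job gives the robot as it stands. The module is installed in compiled form; this text tells all that it offers.
- The arm moves only by the tool jog_arm, never from a script. Its argument "targets" is a list of rows, each a list of 7 numbers: the finger opening in cm, from 0 to 9.18, then the shift along the world's x, y, z in cm, then the turn, a rotation vector about the world's x, y, z in rad. In form: [[jaw, x, y, z, rx, ry, rz], ...]. A call has 1 to 12 rows; each row shifts and turns the commanded pose from where the row before left it; what a row does not reach is not made up. A row lasts 1/10 s, in which the tool goes at most 50 mm and 8.59 degrees, less where a joint would pass 70% of its speed; a pose out of reach is approached as far as the arm can. A call with a gripper value outside its range is refused whole. The fingers move at their own pace and stop on an object; the grip force is fixed at half the most. Time passes only in rows, so rows that do not move let the fingers close. It gives the time, the measured TCP pose, the force and the opening at its end, in the units of the state.
- ctrl.observe(): the state, without advancing time (a new reading comes with each control period).
- viewer.capture(name): name is "side" or "top"; returns the picture (384x512x3 uint8, red, green, blue); there is no depth.
- viewer.camera_params(name): a dict with "vertical_fov" (degrees; the focal length in pixels is half the picture's height over the tangent of half this angle, whatever the lens; pixels are square), "cx", "cy" (the principal point, pixels), "xyz" and "attitude" of the camera in the world. Camera axes: x right, y down, z forward; pixel columns grow to the right and rows downward; lengths in m; the calibration is good to about 2 mm. A picture is of the moment at which its call begins. camera_params takes no time and is no camera call.
- job.hand_in(): hands the job in, once; it reports no verdict.
The state is a dict: "clock": time; "qpos": joint angles; "joint_vel": joint speeds; "tau": joint torques, N m; "tcp_pos": TCP position; "tcp_rot": TCP orientation; "contact_force": force on the tool from outside, world axes, zero at the start; "torque": the same for the moment, N m; "gripper_width": finger opening in m.
Only numpy, scipy, OpenCV 4.12 (cv2) and the standard library are available. Lean on these libraries where they do the work, as an engineer would, in place of code of your own. Each camera call takes 0.05 s, during which the arm holds its last target.

## Task

Fill the next two places of the tasting rack in order: first stand the red-lidded jar in the pocket marked with two dots, and only then stand the yellow-lidded jar in the pocket marked with three dots. Lower each jar upright down into its pocket before letting go, do not drop it or knock it over, and leave the other jars (the green-lidded one already in the rack too) and everything else on the counter where they are.

Things in the scene. Friction and masses are not known exactly. Their poses are not given: they have to be found in the camera images.
- rack: tasting rack fixed to the counter: a row of four open square pockets in light wood, 80 mm (x) by 302 mm (y), 30 mm tall, pockets 74 mm apart along y; along its +x side runs a white strip 36 mm wide, level with the rim, with 1, 2, 3 or 4 black dots next to each pocket (one dot at the -y end). Origin: centre of the pocket row, on the counter
- pocket1 (a point): centre of the floor of rack pocket 1, marked by 1 black dot on the white strip beside it; pocket 68 x 68 mm inside, floor 6 mm above the counter, rim 24 mm above this floor, 6 mm walls between; x, y along the rack's sides (the row runs along y, numbers growing towards +y), z up
- pocket2 (a point): centre of the floor of rack pocket 2, marked by 2 black dots on the white strip beside it; pocket 68 x 68 mm inside, floor 6 mm above the counter, rim 24 mm above this floor, 6 mm walls between; x, y along the rack's sides (the row runs along y, numbers growing towards +y), z up
- pocket3 (a point): centre of the floor of rack pocket 3, marked by 3 black dots on the white strip beside it; pocket 68 x 68 mm inside, floor 6 mm above the counter, rim 24 mm above this floor, 6 mm walls between; x, y along the rack's sides (the row runs along y, numbers growing towards +y), z up
- pocket4 (a point): centre of the floor of rack pocket 4, marked by 4 black dots on the white strip beside it; pocket 68 x 68 mm inside, floor 6 mm above the counter, rim 24 mm above this floor, 6 mm walls between; x, y along the rack's sides (the row runs along y, numbers growing towards +y), z up
- jar_red_mid (a point): middle (half-way up, on the axis) of the closed clear tasting jar with the red lid and golden biscuits inside; upright cylinder 46 mm diameter, 84 mm tall, the lid being its top 22 mm; about 0.1 to 0.2 kg; its z axis is the jar's axis, pointing up when it stands - one of the jars to place
- jar_red: the red-lidded jar itself; origin at the centre of its underside, z up along the axis
- jar_yellow_mid (a point): middle (half-way up, on the axis) of the closed clear tasting jar with the yellow lid and dark brown biscuits inside; upright cylinder 46 mm diameter, 84 mm tall, the lid being its top 22 mm; about 0.1 to 0.2 kg; its z axis is the jar's axis, pointing up when it stands - one of the jars to place
- jar_yellow: the yellow-lidded jar itself; origin at the centre of its underside, z up along the axis
- jar_blue_mid (a point): middle (half-way up, on the axis) of the closed clear tasting jar with the blue lid and pale biscuits inside; upright cylinder 46 mm diameter, 84 mm tall, the lid being its top 22 mm; about 0.1 to 0.2 kg; its z axis is the jar's axis, pointing up when it stands - bystander on the counter
- jar_white_mid (a point): middle (half-way up, on the axis) of the closed clear tasting jar with the white lid and mid-brown biscuits inside; upright cylinder 46 mm diameter, 84 mm tall, the lid being its top 22 mm; about 0.1 to 0.2 kg; its z axis is the jar's axis, pointing up when it stands - bystander on the counter
- jar_green_mid (a point): middle (half-way up, on the axis) of the closed clear tasting jar with the green lid and pale biscuits inside; upright cylinder 46 mm diameter, 84 mm tall, the lid being its top 22 mm; about 0.1 to 0.2 kg; its z axis is the jar's axis, pointing up when it stands - already stands in pocket 1, stays there
- tin: bystander: low red biscuit tin with a steel lid, 84 mm diameter, 45 mm tall; origin under its centre
- bowl: bystander: white ceramic bowl, rim 100 mm across, 45 mm tall; origin under its centre
- packet: bystander: cream packet of biscuits with a brown band, 150 x 50 x 45 mm, long side along its x; origin under its centre
- scoop: bystander: steel scoop, pan 80 x 50 x 26 mm towards its x, dark wooden handle 80 mm the other way; origin on the counter near where the handle meets the pan
Not all that is in view belongs to the job. Of the things that look like the jar_red, the largest one is meant.

How it is judged:
By the outcome, as a careful person would: the job done as asked, in the order asked, and still so for the second after the job is handed in, with the robot touching nothing.
It also fails if it takes over 58 s, if anything falls off the work surface, if the arm or the gripper's body presses on something with over 40 N, if the wrist force passes 120 N, or if a joint passes its speed limit or range.

## Working session

There is one attempt and no reset: what is moved stays moved. The work goes in short steps, Python scripts to look and compute and a tool call to move; the robot and the scene stay as the last step left them, time stands still between calls to the robot, and variables do not carry over. Pictures are saved under pics/ and viewed, and the job is handed in when it is done.

Besides the shell and the picture viewer there is one more tool, called after "Request:" by a JSON object that holds its "api" and its "payload", one argument or row to a line. jog_arm: Moves the arm, as the interface text tells. Its arguments: {"type":"object","properties":{"targets":{"type":"array","items":{"type":"array","items":{"type":"number"}}}},"required":["targets"]}

```bash
mkdir -p pics
python3 - <<'E'
from cell import ctrl, viewer, job
import cv2
for n in ("side","top"):
    im=viewer.capture(n); cv2.imwrite(f"pics/{n}0.png",im[:,:,::-1]); print(viewer.camera_params(n))
print(ctrl.observe())
E
```

```text
{'vertical_fov': 42.18672180579468, 'cx': 257.45813492298794, 'cy': 184.21311556085104, 'xyz': array([-0.36452089, -0.94197628,  0.88545348]), 'attitude': array([ 0.80446245, -0.33710388,  0.18674814, -0.45202463])}
{'vertical_fov': 57.27682525873447, 'cx': 253.6786409566717, 'cy': 192.131078930734, 'xyz': array([4.79950241e-01, 1.13376445e-03, 1.24506026e+00]), 'attitude': array([-0.70250335,  0.71074529, -0.02983866,  0.0209721 ])}
{'clock': 0.1, 'qpos': array([-1.45162835,  0.4351295 ,  0.02497116,  1.57399138, -0.01159908,
        1.13401577, -0.07508279]), 'joint_vel': array([-3.12853715e-04, -1.19082717e-03, -5.53410323e-04, -1.36271304e-03,
       -3.49792622e-05, -7.84668986e-04, -1.05076737e-04]), 'tau': array([ 2.37817905e-03, -6.69130325e+01,  9.87362489e-01, -3.15147328e+01,
       -6.06073067e-02,  3.76205449e-02,  4.74509238e-05]), 'tcp_pos': array([0.13742159, 0.60923658, 0.22604392]), 'tcp_rot': array([ 1.10681448e-01,  9.93855688e-01, -6.99375541e-04, -1.40988704e-05]), 'contact_force': array([-0.04523713,  0.53602133, -1.05846576]), 'torque': array([-0.01195139, -0.01665054,  0.02685548]), 'gripper_width': 0.09149856898849454}
```

View pics/side0.png

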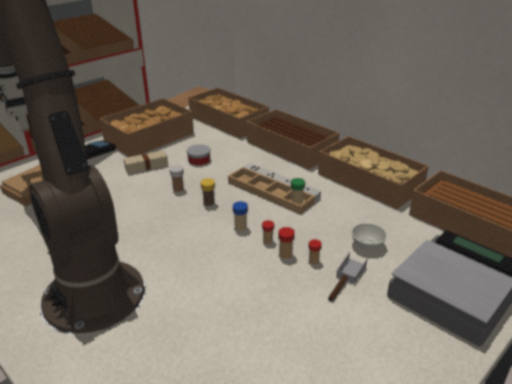

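View pics/top0.png

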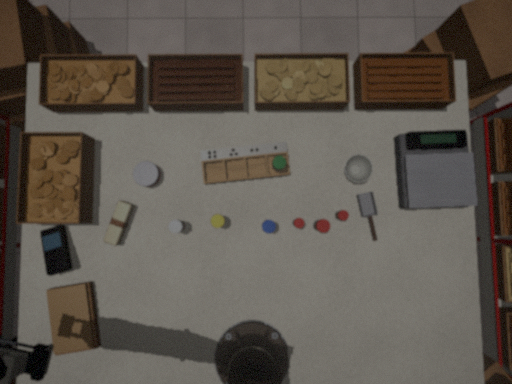

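The top view (up = +x, left = +y) shows these red-lidded candidates: (299,223), (322,226) and (342,215). The red tin at (147,174) has a steel lid. The largest red jar is at (322,226), or (286,240) in the side view. Yellow is at (218,221), blue at (270,227), white at (177,227), and green in pocket 1 at (280,162). I'll check a close crop and measure.

```bash
cat > h.py <<'E'
import numpy as np, cv2
from scipy.spatial.transform import Rotation as R
from cell import ctrl, viewer, job
P={n:viewer.camera_params(n) for n in("side","top")}
def ray(n,u,v):
    p=P[n]; f=192/np.tan(np.radians(p['vertical_fov'])/2)
    d=R.from_quat(p['attitude']).apply([(u-p['cx'])/f,(v-p['cy'])/f,1.]); return np.array(p['xyz']),d
def onz(n,u,v,z):
    o,d=ray(n,u,v); return o+d*(z-o[2])/d[2]
def proj(n,X):
    p=P[n]; f=192/np.tan(np.radians(p['vertical_fov'])/2)
    c=R.from_quat(p['attitude']).inv().apply(np.array(X)-p['xyz']); return np.array([p['cx']+f*c[0]/c[2],p['cy']+f*c[1]/c[2]])
HUE={'red':[(0,8),(172,180)],'yellow':[(22,34)],'blue':[(105,130)],'green':[(50,85)]}
def blobs(im,col,mins=110,minv=60,mina=12):
    h=cv2.cvtColor(im,cv2.COLOR_RGB2HSV); m=np.zeros(im.shape[:2],np.uint8)
    for a,b in HUE[col]: m|=cv2.inRange(h,(a,mins,minv),(b,255,255))
    n,l,s,c=cv2.connectedComponentsWithStats(m)
    return [(s[i][4],c[i].round(1),s[i][:4]) for i in range(1,n) if s[i][4]>=mina]
E
python3 - <<'E'
from h import *
t=cv2.imread('pics/top0.png');s=cv2.imread('pics/side0.png')
a=cv2.resize(t[140:240,160:360],None,fx=4,fy=4,interpolation=cv2.INTER_CUBIC)
b=cv2.resize(s[150:280,160:340],None,fx=4,fy=4,interpolation=cv2.INTER_CUBIC)
cv2.imwrite('pics/topc.png',a);cv2.imwrite('pics/sidec.png',b)
for n,i in(('top',t),('side',s)):
  for c in HUE:
    for A,ce,bb in blobs(i[:,:,::-1].copy(),c):
        if 140<ce[0]<380 and 140<ce[1]<290: print(n,c,A,ce,bb,onz(n,*ce,.084 if n=='top' else .073).round(4))
E
```

```text
top red 77 [342.4 214.9] [337 211  11   9] [ 0.4847 -0.3063  0.084 ]
top red 74 [298.7 222.8] [294 219  10   9] [ 0.4605 -0.1611  0.084 ]
top red 134 [322.5 225.5] [316 220  14  12] [ 0.4506 -0.2395  0.084 ]
top yellow 119 [217.6 220.6] [212 215  12  12] [0.471  0.1058 0.084 ]
top blue 107 [268.5 226. ] [263 221  12  11] [ 0.4512 -0.0614  0.084 ]
side red 119 [198.8 160.5] [189 156  20   9] [0.5489 0.246  0.073 ]
side red 106 [267.7 225.7] [262 221  12  11] [ 0.4421 -0.1794  0.073 ]
side red 204 [286.  234.4] [279 227  15  16] [ 0.4479 -0.2418  0.073 ]
side red 122 [314.6 245.2] [309 240  12  12] [ 0.4655 -0.326   0.073 ]
side yellow 124 [207.5 184.2] [201 179  13  12] [0.469  0.1068 0.073 ]
side blue 139 [239.9 207.7] [234 202  13  13] [ 0.4495 -0.0607  0.073 ]
side green 99 [297.4 183.5] [292 179  12  10] [ 0.6686 -0.0919  0.073 ]
```

View pics/topc.png

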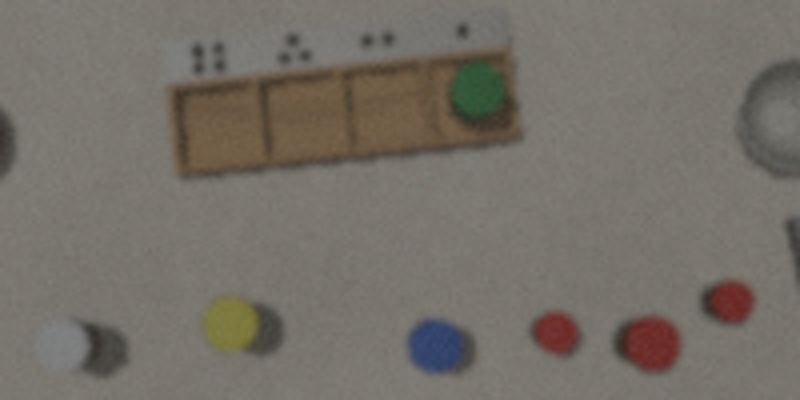

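View pics/sidec.png

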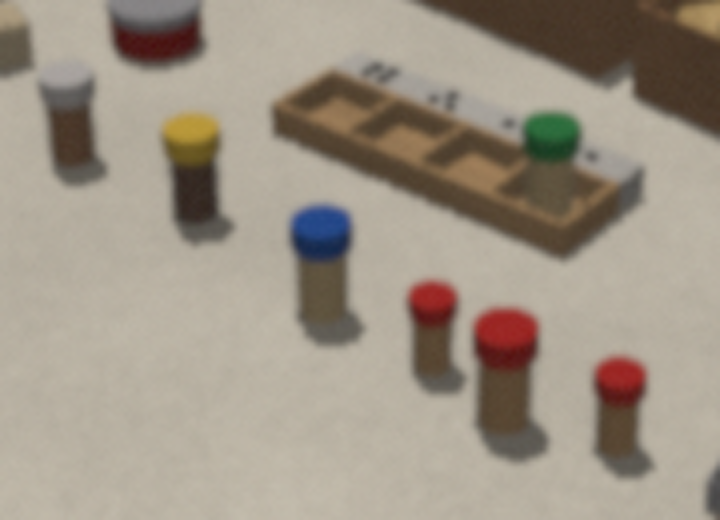

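The crop shows the middle red jar (322,226) is clearly larger than its two red neighbours, so that one is the target. Next I'll measure the rack pose.

Run:
```python
from h import *
t=cv2.imread('pics/top0.png')
h=cv2.cvtColor(t,cv2.COLOR_BGR2HSV)
print('wood/strip/counter hsv',h[170,235],h[152,264],h[200,235],h[165,205+40])
m=cv2.inRange(h,(8,65,40),(22,255,255)); m[:138]=0;m[195:]=0;m[:,:195]=0;m[:,300:]=0
m=cv2.morphologyEx(m,cv2.MORPH_CLOSE,np.ones((5,5)))
n,l,s,c=cv2.connectedComponentsWithStats(m);i=1+np.argmax(s[1:,4]);print(s[i])
pts=np.argwhere(l==i)[:,::-1].astype(np.float32)
r=cv2.minAreaRect(pts);b=cv2.boxPoints(r);print(r,b.round(1))
W=np.array([onz('top',*p,.03) for p in b]);print(W.round(4),W.mean(0),np.linalg.norm(np.roll(W,-1,0)-W,axis=1))
# manual corners
M=np.array([[168,88],[510,50],[522,137],[180,175]])/4+[160,140]-.4
W=np.array([onz('top',*p,.03) for p in M]);print(W.round(4),W.mean(0),np.linalg.norm(np.roll(W,-1,0)-W,axis=1))
g=t.mean(2).astype(np.float32)
# dots
big=cv2.resize(t[143:163,198:292],None,fx=8,fy=8,interpolation=cv2.INTER_CUBIC);cv2.imwrite('pics/dots.png',big)
a=cv2.resize(t[140:195,190:300],None,fx=7,fy=7,interpolation=cv2.INTER_CUBIC)
for p in b: cv2.circle(a,tuple(int(x) for x in ((p-[190,140]+.5)*7)),5,(255,0,255),2)
cv2.imwrite('pics/rk.png',a)
# dots: darkest blobs on strip
d=cv2.adaptiveThreshold(cv2.cvtColor(t,cv2.COLOR_BGR2GRAY),255,cv2.ADAPTIVE_THRESH_MEAN_C,cv2.THRESH_BINARY_INV,9,12)
n,l,s,c=cv2.connectedComponentsWithStats(d)
for i in range(1,n):
    if 203<c[i][0]<288 and 143<c[i][1]<158: print(s[i][4],c[i].round(1),onz('top',*c[i],.03).round(4))
```

```text
wood/strip/counter hsv [ 16  99 106] [ 15  13 121] [ 21  20 125] [ 17 104 103]
[ 202  152   88   32 1776]
((245.18905639648438, 167.70120239257812), (22.859329223632812, 86.35746002197266), 83.6598129272461) [[201.  161.1]
 [286.8 151.6]
 [289.4 174.3]
 [203.5 183.8]]
[[ 0.6777  0.1674  0.03  ]
 [ 0.7083 -0.1324  0.03  ]
 [ 0.6282 -0.1397  0.03  ]
 [ 0.5981  0.1588  0.03  ]] [0.65307357 0.01352215 0.03      ] [0.30131126 0.08038879 0.29993025 0.07999004]
[[ 0.6759  0.1653  0.03  ]
 [ 0.7064 -0.1332  0.03  ]
 [ 0.6297 -0.1423  0.03  ]
 [ 0.5998  0.1551  0.03  ]] [0.65295794 0.01122677 0.03      ] [0.30013448 0.07718959 0.29883327 0.07684228]
10 [275.1 147.2] [ 0.7242 -0.0915  0.03  ]
10 [232.7 149.3] [0.7182 0.0568 0.03  ]
9 [251. 150.] [ 0.7151 -0.0071  0.03  ]
8 [256.8 149.2] [ 0.7175 -0.0272  0.03  ]
17 [209.  154.1] [0.7022 0.1395 0.03  ]
13 [214.5 153.6] [0.7036 0.1205 0.03  ]
7 [230.7 154. ] [0.7016 0.0639 0.03  ]
6 [236.  153.5] [0.7032 0.0454 0.03  ]
35 [276.7 154.8] [ 0.6971 -0.0967  0.03  ]
46 [254.8 157.1] [ 0.6898 -0.0201  0.03  ]
```

View pics/rk.png

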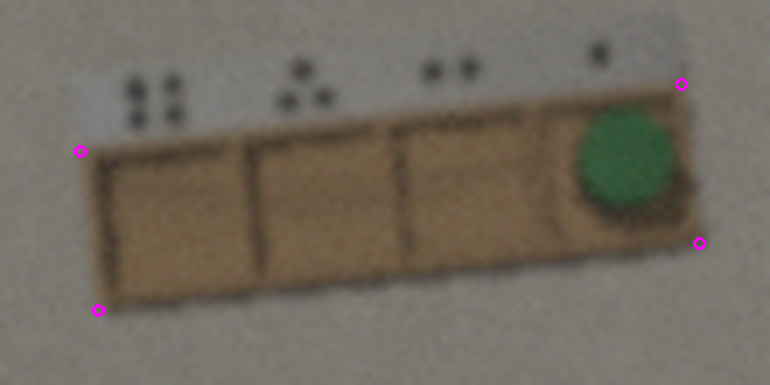

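Pocket 2 is at about (.658, -.024) and pocket 3 at (.650, .049), with the rack yawed about 0.10 rad. The red jar is at (.4495, -.2405) and the yellow at (.470, .106). I'll first move clear of the base at height and turn the jaws along the rack's x.

Request:
{"api": "jog_arm", "payload": {
  "targets": [
    [9.1, 2.6, -3.4, 0, 0, 0, -0.104],
    [9.1, 2.6, -3.4, 0, 0, 0, -0.104],
    [9.1, 2.6, -3.4, 0, 0, 0, -0.104],
    [9.1, 2.6, -3.4, 0, 0, 0, -0.104],
    [9.1, 2.6, -3.4, 0, 0, 0, -0.104],
    [9.1, 2.6, -3.4, 0, 0, 0, -0.104],
    [9.1, 2.6, -3.4, 0, 0, 0, -0.104],
    [9.1, 2.6, -3.4, 0, 0, 0, -0.104],
    [9.1, 2.6, -3.4, 0, 0, 0, -0.104],
    [9.1, 2.6, -3.4, 0, 0, 0, -0.104],
    [9.1, 2.6, -3.4, 0, 0, 0, -0.104],
    [9.1, 2.6, -3.4, 0, 0, 0, -0.104]
  ]
}}

```text
clock: 1.3
tcp_pos: [0.4501, 0.2001, 0.2267]
tcp_rot: [0.672, 0.741, -0.0, -0.0]
contact_force: [-0.1, 1.2, 0.1]
gripper_width: 0.0913
```

Request:
{"api": "jog_arm", "payload": {
  "targets": [
    [9.1, 0, -3, 0, 0, 0, 0],
    [9.1, 0, -4, 0, 0, 0, 0],
    [9.1, 0, -4, 0, 0, 0, 0],
    [9.1, 0, -4, 0, 0, 0, 0],
    [9.1, 0, -4, 0, 0, 0, 0],
    [9.1, 0, -4, 0, 0, 0, 0],
    [9.1, 0, -4, 0, 0, 0, 0],
    [9.1, 0, -4, 0, 0, 0, 0],
    [9.1, 0, -4, 0, 0, 0, 0],
    [9.1, 0, -4, 0, 0, 0, 0],
    [9.1, 0, -3, 0, 0, 0, 0],
    [9.1, 0, -2, 0, 0, 0, 0]
  ]
}}

```text
clock: 2.5
tcp_pos: [0.4488, -0.2408, 0.2267]
tcp_rot: [0.671, 0.741, -0.0, 0.0]
contact_force: [-0.6, 0.4, 0.1]
gripper_width: 0.0907
```

Run:
```python
from h import *
im=viewer.capture('side');cv2.imwrite('pics/side1.png',cv2.resize(im[100:290,190:390,::-1],None,fx=3,fy=3,interpolation=cv2.INTER_CUBIC))
o=ctrl.observe();print(o['tcp_pos'],o['tcp_rot'],o['qpos'])
```

```text
[ 0.44852413 -0.24342309  0.22692223] [ 0.6722237   0.74034698 -0.00088478  0.00092368] [-0.185342    0.28222939  0.73446997  1.89157233 -0.21483288  1.04670899
  0.73396305]
```

View pics/side1.png

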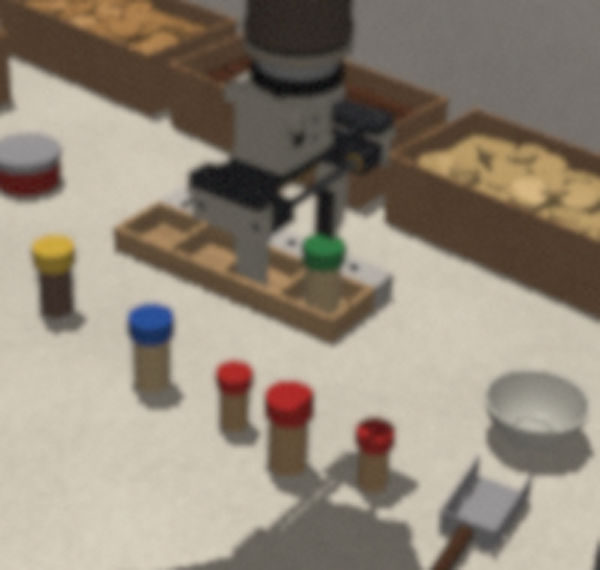

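The gripper is above the big red jar, at crop (289,430), and its fingers clear both small red jars. Descending now.

Request:
{"api": "jog_arm", "payload": {
  "targets": [
    [9.1, 0, 0, -2.4, 0, 0, 0],
    [9.1, 0, 0, -3, 0, 0, 0],
    [9.1, 0, 0, -3, 0, 0, 0],
    [9.1, 0, 0, -2, 0, 0, 0],
    [9.1, 0, 0, -1, 0, 0, 0],
    [9.1, 0, 0, 0, 0, 0, 0],
    [9.1, 0, 0, 0, 0, 0, 0]
  ]
}}

```text
clock: 3.25
tcp_pos: [0.4498, -0.2385, 0.1134]
tcp_rot: [0.671, 0.742, 0.0, 0.0]
contact_force: [-0.6, 0.1, -0.1]
gripper_width: 0.091
```

Run:
```python
from h import *
im=viewer.capture('side');cv2.imwrite('pics/side2.png',cv2.resize(im[140:290,220:380,::-1],None,fx=4,fy=4,interpolation=cv2.INTER_CUBIC))
for i in range(2): o=ctrl.observe();print(o['tcp_pos'],o['tcp_rot'])
```

```text
[ 0.45011747 -0.23862684  0.11366914] [6.70538279e-01 7.41874594e-01 2.70401157e-04 6.55455387e-04]
[ 0.45011747 -0.23862684  0.11366914] [6.70538279e-01 7.41874594e-01 2.70401157e-04 6.55455387e-04]
```

View pics/side2.png

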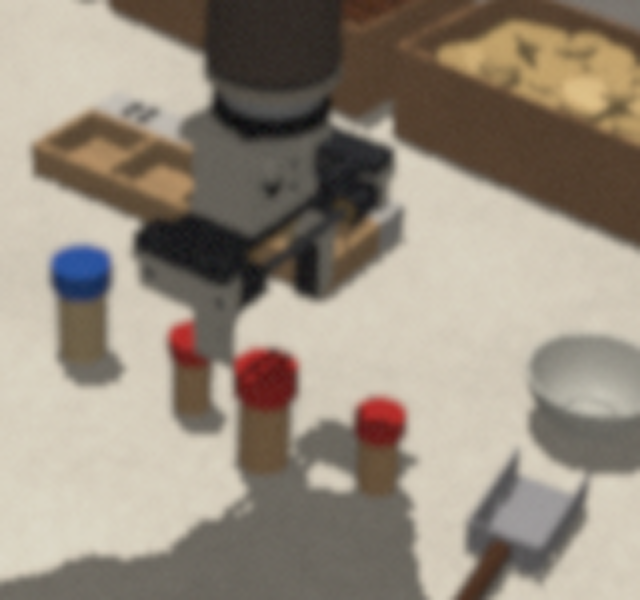

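Request:
{"api": "jog_arm", "payload": {
  "targets": [
    [9.1, 0, -0.2, -2, 0, 0, 0],
    [9.1, 0, 0, -2, 0, 0, 0],
    [9.1, 0, 0, -2, 0, 0, 0],
    [9.1, 0, 0, -1.4, 0, 0, 0],
    [9.1, 0, 0, -0.6, 0, 0, 0],
    [9.1, 0, 0, 0, 0, 0, 0],
    [9.1, 0, 0, 0, 0, 0, 0]
  ]
}}

```text
clock: 4.0
tcp_pos: [0.45, -0.2406, 0.0334]
tcp_rot: [0.671, 0.742, 0.0, 0.0]
contact_force: [0.9, 0.3, 0.3]
gripper_width: 0.0912
```

Run:
```python
from h import *
im=viewer.capture('side');cv2.imwrite('pics/side3.png',cv2.resize(im[140:290,220:380,::-1],None,fx=4,fy=4,interpolation=cv2.INTER_CUBIC))
```

```text
(no output)
```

View pics/side3.png

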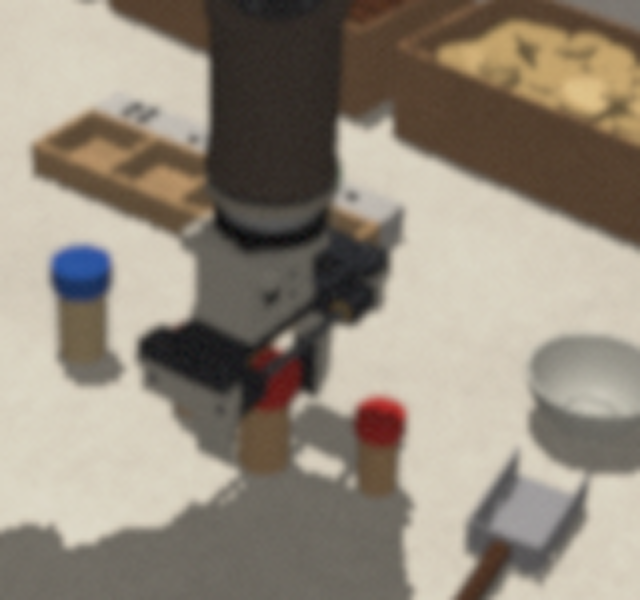

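The big red jar at crop (265,440) is centred between the open fingers. Nothing is touching and the neighbouring jars haven't moved. Closing.

Request:
{"api": "jog_arm", "payload": {
  "targets": [
    [4, 0, 0, 0, 0, 0, 0],
    [4, 0, 0, 0, 0, 0, 0],
    [4, 0, 0, 0, 0, 0, 0],
    [4, 0, 0, 0, 0, 0, 0],
    [4, 0, 0, 0, 0, 0, 0],
    [4, 0, 0, 0, 0, 0, 0],
    [4, 0, 0, 0, 0, 0, 0],
    [4, 0, 0, 0, 0, 0, 0]
  ]
}}

```text
clock: 4.85
tcp_pos: [0.4497, -0.2403, 0.0328]
tcp_rot: [0.671, 0.742, 0.0, 0.0]
contact_force: [1.2, 0.0, 0.3]
gripper_width: 0.0456
```

Request:
{"api": "jog_arm", "payload": {
  "targets": [
    [4, 0, 0, 1, 0, 0, 0],
    [4, 0, 0, 2, 0, 0, 0],
    [4, 0, 0, 3, 0, 0, 0],
    [4, 0, 0, 3, 0, 0, 0],
    [4, 0, 0, 3, 0, 0, 0],
    [4, 0, 0, 1, 0, 0, 0],
    [4, 0, 0, 0, 0, 0, 0]
  ]
}}

```text
clock: 5.55
tcp_pos: [0.4502, -0.2405, 0.1639]
tcp_rot: [0.67, 0.742, 0.001, 0.001]
contact_force: [-0.1, 0.5, -1.6]
gripper_width: 0.0457
```

Request:
{"api": "jog_arm", "payload": {
  "targets": [
    [4, 1, 1, 0, 0, 0, 0],
    [4, 2, 2, 0, 0, 0, 0],
    [4, 2, 2, 0, 0, 0, 0],
    [4, 2, 2.2, 0, 0, 0, 0],
    [4, 2, 2.2, 0, 0, 0, 0],
    [4, 2, 2.2, 0, 0, 0, 0],
    [4, 2, 2, 0, 0, 0, 0],
    [4, 2, 2, 0, 0, 0, 0],
    [4, 2, 2, 0, 0, 0, 0],
    [4, 2, 2, 0, 0, 0, 0],
    [4, 1.8, 2, 0, 0, 0, 0],
    [4, 0, 0, 0, 0, 0, 0]
  ]
}}

```text
clock: 6.75
tcp_pos: [0.659, -0.018, 0.1595]
tcp_rot: [0.668, 0.744, -0.0, -0.002]
contact_force: [0.2, 0.0, -2.5]
gripper_width: 0.0458
```

Request:
{"api": "jog_arm", "payload": {
  "targets": [
    [4, 0, 0, 0, 0, 0, 0],
    [4, 0, 0, 0, 0, 0, 0]
  ]
}}

```text
clock: 6.95
tcp_pos: [0.6565, -0.0246, 0.1613]
tcp_rot: [0.671, 0.742, -0.001, -0.001]
contact_force: [-0.6, -0.4, -2.1]
gripper_width: 0.0456
```

Run:
```python
from h import *
for n in('side','top'):
    im=viewer.capture(n);c=im[110:290,180:380,::-1];cv2.imwrite(f'pics/{n}4.png',cv2.resize(c,None,fx=3,fy=3,interpolation=cv2.INTER_CUBIC))
o=ctrl.observe();print(o['tcp_pos'],o['tcp_rot'],o['gripper_width'],o['qpos'],o['contact_force'])
```

```text
[ 0.65679715 -0.02512478  0.16222281] [ 6.71092862e-01  7.41373115e-01 -4.24670443e-04 -3.07427078e-04] 0.045821911155658146 [-0.44127616  0.60032981  0.63416665  1.60081143 -0.39078965  1.07147475
  0.39876237] [-0.40131046  0.73412962 -2.46672486]
```

View pics/side4.png

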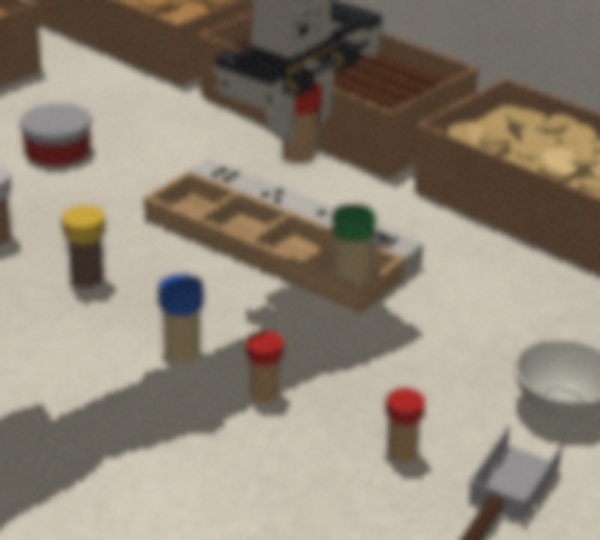

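View pics/top4.png

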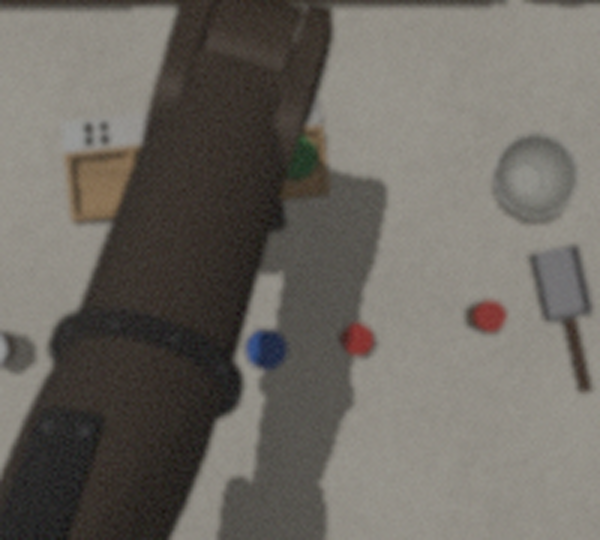

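Red jar is held upright above pocket 2, and the other jars haven't moved. Next I'll lower to just above the rim and check the alignment.

Request:
{"api": "jog_arm", "payload": {
  "targets": [
    [4, 0, 0, -2, 0, 0, 0],
    [4, 0, 0, -3, 0, 0, 0],
    [4, 0, 0, -2, 0, 0, 0],
    [4, 0, 0, -1.4, 0, 0, 0],
    [4, 0, 0, 0, 0, 0, 0],
    [4, 0, 0, 0, 0, 0, 0]
  ]
}}

```text
clock: 7.65
tcp_pos: [0.6578, -0.0248, 0.0794]
tcp_rot: [0.671, 0.742, 0.0, 0.0]
contact_force: [0.3, -0.4, -2.4]
gripper_width: 0.0452
```

Run:
```python
from h import *
n='side'
im=viewer.capture(n);c=im[140:230,210:340,::-1];c=cv2.resize(c,None,fx=6,fy=6,interpolation=cv2.INTER_CUBIC)
o=ctrl.observe();print(o['tcp_pos'],o['tcp_rot'],o['gripper_width'],o['contact_force'])
t=o['tcp_pos']
def mk(X,col):
    p=(proj(n,X)-[210,140]+.5)*6; cv2.circle(c,tuple(int(x) for x in p),3,col,-1)
y=.1;ex=np.array([np.cos(y),np.sin(y),0]);ey=np.array([-np.sin(y),np.cos(y),0])
C=np.array([.654,.012,0])
for k in range(4):
    for a in(-34,34):
        for b in(-34,34): mk(C+ex*a/1e3+ey*((k-1.5)*.074+b/1e3)+[0,0,.03],(255,0,255))
for a in(-40,76):
    for b in(-151,151): mk(C+ex*a/1e3+ey*b/1e3+[0,0,.03],(0,255,255))
mk([t[0],t[1],t[2]-.033],(0,255,0))
cv2.imwrite('pics/side5.png',c)
```

```text
[ 0.65824276 -0.02470644  0.07988349] [6.70681654e-01 7.41744848e-01 5.10055883e-04 6.63046472e-04] 0.0456473038046071 [-0.3758233   0.31140286 -0.81483055]
```

View pics/side5.png

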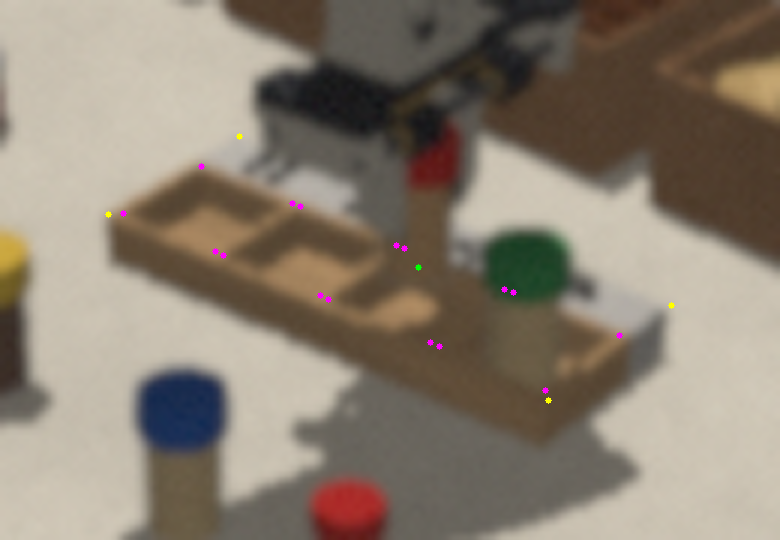

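The projected pocket outline (magenta) matches the rack, and the jar axis falls at (418,267), inside pocket 2. Lowering in.

Request:
{"api": "jog_arm", "payload": {
  "targets": [
    [4, 0, 0, -0.8, 0, 0, 0],
    [4, 0, 0, -1, 0, 0, 0],
    [4, 0, 0, -1, 0, 0, 0],
    [4, 0, 0, -0.6, 0, 0, 0],
    [4, 0, 0, -0.4, 0, 0, 0],
    [4, 0, 0, 0, 0, 0, 0],
    [4, 0, 0, 0, 0, 0, 0]
  ]
}}

```text
clock: 8.4
tcp_pos: [0.6576, -0.0244, 0.0408]
tcp_rot: [0.671, 0.742, 0.0, 0.0]
contact_force: [0.0, -0.1, -1.6]
gripper_width: 0.0457
```

Request:
{"api": "jog_arm", "payload": {
  "targets": [
    [4, 0, 0, -0.1, 0, 0, 0],
    [4, 0, 0, -0.1, 0, 0, 0],
    [4, 0, 0, 0, 0, 0, 0],
    [4, 0, 0, 0, 0, 0, 0]
  ]
}}

```text
clock: 8.8
tcp_pos: [0.6576, -0.0243, 0.0389]
tcp_rot: [0.671, 0.742, 0.0, 0.0]
contact_force: [-0.3, 0.3, -1.3]
gripper_width: 0.046
```

Request:
{"api": "jog_arm", "payload": {
  "targets": [
    [4, 0, 0, -0.1, 0, 0, 0],
    [4, 0, 0, 0, 0, 0, 0],
    [4, 0, 0, 0, 0, 0, 0]
  ]
}}

```text
clock: 9.1
tcp_pos: [0.6576, -0.0243, 0.0388]
tcp_rot: [0.671, 0.742, 0.0, 0.0]
contact_force: [-2.7, 0.5, 7.7]
gripper_width: 0.0455
```

Floor contact (+7.7 N upward, TCP z 38.8 mm as expected). Releasing.

Request:
{"api": "jog_arm", "payload": {
  "targets": [
    [5, 0, 0, 0, 0, 0, 0],
    [6, 0, 0, 0, 0, 0, 0],
    [7.5, 0, 0, 0, 0, 0, 0],
    [9.1, 0, 0, 0, 0, 0, 0],
    [9.1, 0, 0, 0, 0, 0, 0],
    [9.1, 0, 0, 0, 0, 0, 0],
    [9.1, 0, 0, 0, 0, 0, 0],
    [9.1, 0, 0, 0, 0, 0, 0]
  ]
}}

```text
clock: 9.9
tcp_pos: [0.6575, -0.0243, 0.0377]
tcp_rot: [0.671, 0.742, -0.0, -0.0]
contact_force: [0.1, 0.3, 0.4]
gripper_width: 0.0905
```

Request:
{"api": "jog_arm", "payload": {
  "targets": [
    [9.1, 0, 0, 1, 0, 0, 0],
    [9.1, 0, 0, 2, 0, 0, 0],
    [9.1, 0, 0, 3, 0, 0, 0],
    [9.1, 0, 0, 3, 0, 0, 0],
    [9.1, 0, 0, 3, 0, 0, 0],
    [9.1, 0, 0, 1, 0, 0, 0],
    [9.1, 0, 0, 0, 0, 0, 0]
  ]
}}

```text
clock: 10.6
tcp_pos: [0.6585, -0.0245, 0.1698]
tcp_rot: [0.671, 0.742, 0.001, 0.001]
contact_force: [0.4, 0.1, -1.0]
gripper_width: 0.091
```

Request:
{"api": "jog_arm", "payload": {
  "targets": [
    [9.1, -1, 0.8, 0, 0, 0, 0],
    [9.1, -2, 1.3, 0, 0, 0, 0],
    [9.1, -2, 1.4, 0, 0, 0, 0],
    [9.1, -2, 1.4, 0, 0, 0, 0],
    [9.1, -2, 1.4, 0, 0, 0, 0],
    [9.1, -2, 1.4, 0, 0, 0, 0],
    [9.1, -2, 1.4, 0, 0, 0, 0],
    [9.1, -2, 1.4, 0, 0, 0, 0],
    [9.1, -2, 1.4, 0, 0, 0, 0],
    [9.1, -1.8, 1.2, 0, 0, 0, 0],
    [9.1, 0, 0, 0, 0, 0, 0],
    [9.1, 0, 0, 0, 0, 0, 0]
  ]
}}

```text
clock: 11.8
tcp_pos: [0.4682, 0.1072, 0.1669]
tcp_rot: [0.67, 0.742, -0.001, -0.001]
contact_force: [0.2, -0.6, 0.3]
gripper_width: 0.0911
```

Run:
```python
from h import *
n='side'
im=viewer.capture(n);c=im[120:250,170:340,::-1];cv2.imwrite('pics/side6.png',cv2.resize(c,None,fx=4,fy=4,interpolation=cv2.INTER_CUBIC))
o=ctrl.observe();print(o['tcp_pos'],o['tcp_rot'],o['gripper_width'],o['contact_force'],o['qpos'])
for col in('red','yellow','blue','green'):
    for A,ce,bb in blobs(im,col):
        if 140<ce[0]<380 and 140<ce[1]<290: print(col,A,ce,bb,onz(n,*ce,.079 if ce[1]<200 and col in('red','green') else .073).round(4))
```

```text
[0.46892881 0.10667408 0.16709609] [ 6.70277851e-01  7.42110029e-01 -5.34475149e-04 -1.44581789e-04] 0.09119837730348712 [ 0.43051328 -0.32736157  0.65521877] [-0.88092738  0.30431715  0.6922152   2.03142317 -0.24830295  0.8892804
  0.0484984 ]
red 73 [202.5 160.4] [197 156  12   9] [0.5514 0.2288 0.079 ]
red 135 [278.8 176.2] [273 171  13  12] [ 0.6536 -0.0265  0.079 ]
red 108 [267.6 225.8] [262 221  12  11] [ 0.4416 -0.1795  0.073 ]
red 124 [314.6 245.3] [309 240  12  12] [ 0.4651 -0.3262  0.073 ]
yellow 119 [207.4 184.4] [201 179  13  12] [0.468  0.1061 0.073 ]
blue 137 [239.8 207.7] [233 202  14  12] [ 0.4493 -0.0605  0.073 ]
green 100 [297.4 183.5] [292 179  12  10] [ 0.661  -0.0982  0.079 ]
```

View pics/side6.png

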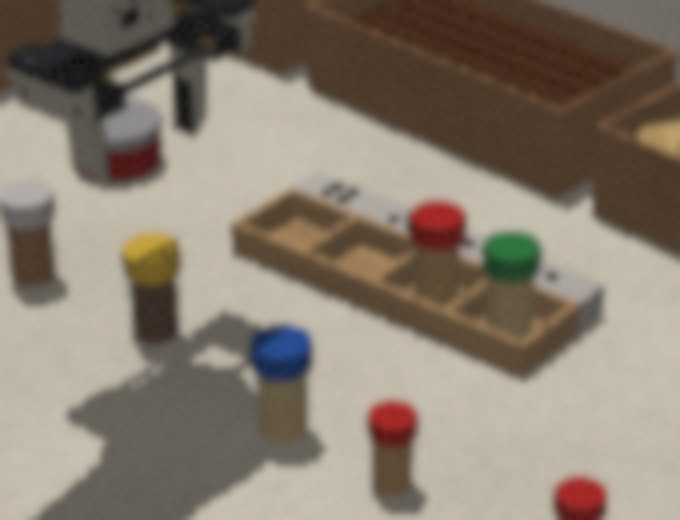

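The red jar stands upright in pocket 2 at crop (437,245). Yellow is at (153,285), below the gripper. Descending.

Request:
{"api": "jog_arm", "payload": {
  "targets": [
    [9.1, 0, 0, -2, 0, 0, 0],
    [9.1, 0, 0, -3, 0, 0, 0],
    [9.1, 0, 0, -2.4, 0, 0, 0],
    [9.1, 0, 0, -2, 0, 0, 0],
    [9.1, 0, 0, -2, 0, 0, 0],
    [9.1, 0, 0, -1.4, 0, 0, 0],
    [9.1, 0, 0, -0.6, 0, 0, 0],
    [9.1, 0, 0, 0, 0, 0, 0],
    [9.1, 0, 0, 0, 0, 0, 0]
  ]
}}

```text
clock: 12.75
tcp_pos: [0.47, 0.1063, 0.034]
tcp_rot: [0.671, 0.742, 0.0, 0.0]
contact_force: [0.4, -0.7, 1.0]
gripper_width: 0.0912
```

Request:
{"api": "jog_arm", "payload": {
  "targets": [
    [4, 0, 0, 0, 0, 0, 0],
    [4, 0, 0, 0, 0, 0, 0],
    [4, 0, 0, 0, 0, 0, 0],
    [4, 0, 0, 0, 0, 0, 0],
    [4, 0, 0, 0, 0, 0, 0],
    [4, 0, 0, 0, 0, 0, 0],
    [4, 0, 0, 0, 0, 0, 0],
    [4, 0, 0, 0, 0, 0, 0]
  ]
}}

```text
clock: 13.55
tcp_pos: [0.4698, 0.1067, 0.0338]
tcp_rot: [0.671, 0.742, 0.0, 0.0]
contact_force: [0.1, 0.3, 0.9]
gripper_width: 0.0459
```

Request:
{"api": "jog_arm", "payload": {
  "targets": [
    [4, 0, 0, 1, 0, 0, 0],
    [4, 0, 0, 2, 0, 0, 0],
    [4, 0, 0, 3, 0, 0, 0],
    [4, 0, 0, 3, 0, 0, 0],
    [4, 0, 0, 3, 0, 0, 0],
    [4, 0, 0, 1, 0, 0, 0],
    [4, 0, 0, 0, 0, 0, 0]
  ]
}}

```text
clock: 14.25
tcp_pos: [0.4701, 0.107, 0.1649]
tcp_rot: [0.67, 0.742, 0.001, 0.0]
contact_force: [0.1, -0.0, -1.4]
gripper_width: 0.0456
```

Request:
{"api": "jog_arm", "payload": {
  "targets": [
    [4, 1, -0.3, 0, 0, 0, 0],
    [4, 2, -0.6, 0, 0, 0, 0],
    [4, 2, -0.6, 0, 0, 0, 0],
    [4, 2, -0.7, 0, 0, 0, 0],
    [4, 2, -0.7, 0, 0, 0, 0],
    [4, 2, -0.7, 0, 0, 0, 0],
    [4, 2, -0.6, 0, 0, 0, 0],
    [4, 2, -0.6, 0, 0, 0, 0],
    [4, 2, -0.6, 0, 0, 0, 0],
    [4, 1, -0.3, 0, 0, 0, 0],
    [4, 0, 0, 0, 0, 0, 0],
    [4, 0, 0, 0, 0, 0, 0]
  ]
}}

```text
clock: 15.45
tcp_pos: [0.6486, 0.0495, 0.1625]
tcp_rot: [0.671, 0.742, -0.001, -0.001]
contact_force: [0.4, 0.3, -2.3]
gripper_width: 0.0458
```

Request:
{"api": "jog_arm", "payload": {
  "targets": [
    [4, 0, 0, -2, 0, 0, 0],
    [4, 0, 0, -3, 0, 0, 0],
    [4, 0, 0, -2, 0, 0, 0],
    [4, 0, 0, -1.4, 0, 0, 0],
    [4, 0, 0, 0, 0, 0, 0],
    [4, 0, 0, 0, 0, 0, 0]
  ]
}}

```text
clock: 16.05
tcp_pos: [0.6496, 0.0498, 0.0804]
tcp_rot: [0.67, 0.742, 0.0, 0.0]
contact_force: [-0.2, -1.0, -1.0]
gripper_width: 0.0459
```

Run:
```python
from h import *
n='side'
im=viewer.capture(n);c=im[140:230,210:340,::-1];c=cv2.resize(c,None,fx=6,fy=6,interpolation=cv2.INTER_CUBIC)
o=ctrl.observe();t=o['tcp_pos'];print(t,o['contact_force'])
def mk(X,col):
    p=(proj(n,X)-[210,140]+.5)*6; cv2.circle(c,tuple(int(x) for x in p),3,col,-1)
y=.1;ex=np.array([np.cos(y),np.sin(y),0]);ey=np.array([-np.sin(y),np.cos(y),0]);C=np.array([.654,.012,0])
for a in(-34,34):
    for b in(-34,34): mk(C+ex*a/1e3+ey*(.037+b/1e3)+[0,0,.03],(255,0,255))
mk([t[0],t[1],t[2]-.033],(0,255,0)); mk([t[0],t[1],.03],(255,255,0))
cv2.imwrite('pics/side7.png',c)
```

```text
[0.6500787  0.04974941 0.0808721 ] [ 0.8345025  0.0159018 -0.5470772]
```

View pics/side7.png

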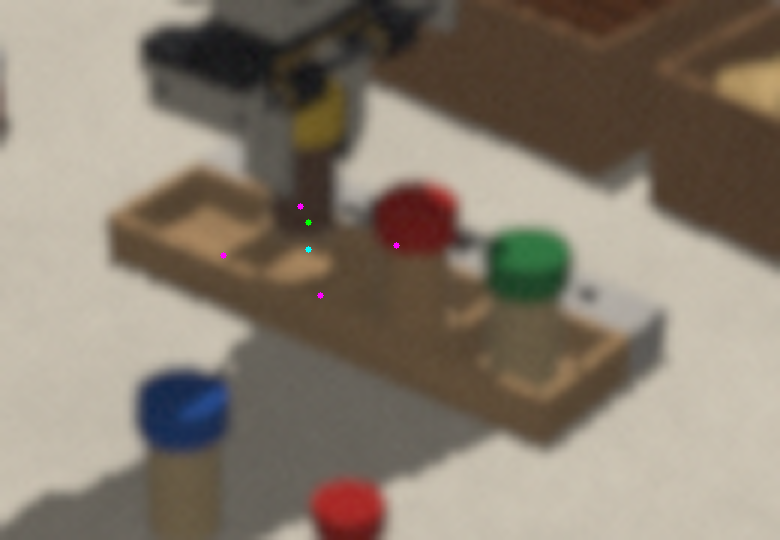

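The yellow jar is upright with its axis at (308,249) on the rim plane, in the middle of pocket 3's outline. Lowering.

Request:
{"api": "jog_arm", "payload": {
  "targets": [
    [4, 0, 0, -0.8, 0, 0, 0],
    [4, 0, 0, -1, 0, 0, 0],
    [4, 0, 0, -1, 0, 0, 0],
    [4, 0, 0, -0.6, 0, 0, 0],
    [4, 0, 0, -0.4, 0, 0, 0],
    [4, 0, 0, -0.1, 0, 0, 0],
    [4, 0, 0, 0, 0, 0, 0],
    [4, 0, 0, 0, 0, 0, 0]
  ]
}}

```text
clock: 16.9
tcp_pos: [0.6498, 0.0496, 0.041]
tcp_rot: [0.671, 0.742, 0.0, 0.0]
contact_force: [0.2, 0.6, -1.2]
gripper_width: 0.0454
```

Request:
{"api": "jog_arm", "payload": {
  "targets": [
    [4, 0, 0, -0.1, 0, 0, 0],
    [4, 0, 0, 0, 0, 0, 0],
    [4, 0, 0, 0, 0, 0, 0]
  ]
}}

```text
clock: 17.2
tcp_pos: [0.6497, 0.0497, 0.0399]
tcp_rot: [0.671, 0.742, 0.0, 0.0]
contact_force: [0.3, -0.1, -1.8]
gripper_width: 0.0458
```

Request:
{"api": "jog_arm", "payload": {
  "targets": [
    [4, 0, 0, -0.1, 0, 0, 0],
    [4, 0, 0, 0, 0, 0, 0],
    [4, 0, 0, 0, 0, 0, 0]
  ]
}}

```text
clock: 17.5
tcp_pos: [0.6497, 0.0497, 0.0399]
tcp_rot: [0.671, 0.742, 0.0, 0.0]
contact_force: [-3.2, 0.8, 9.1]
gripper_width: 0.0453
```

Floor contact (+9 N). Releasing and retreating upward.

Request:
{"api": "jog_arm", "payload": {
  "targets": [
    [5, 0, 0, 0, 0, 0, 0],
    [6, 0, 0, 0, 0, 0, 0],
    [7.5, 0, 0, 0, 0, 0, 0],
    [9.1, 0, 0, 0, 0, 0, 0],
    [9.1, 0, 0, 0, 0, 0, 0],
    [9.1, 0, 0, 0, 0, 0, 0],
    [9.1, 0, 0, 0, 0, 0, 0],
    [9.1, 0, 0, 0, 0, 0, 0]
  ]
}}

```text
clock: 18.3
tcp_pos: [0.6495, 0.0497, 0.0387]
tcp_rot: [0.671, 0.742, -0.0, -0.0]
contact_force: [-0.4, -0.1, 0.0]
gripper_width: 0.0908
```

Request:
{"api": "jog_arm", "payload": {
  "targets": [
    [9.1, 0, 0, 1, 0, 0, 0],
    [9.1, 0, 0, 2, 0, 0, 0],
    [9.1, 0, 0, 3, 0, 0, 0],
    [9.1, 0, 0, 3, 0, 0, 0],
    [9.1, 0, 0, 3, 0, 0, 0],
    [9.1, 0, 0, 1, 0, 0, 0],
    [9.1, 0, 0, 0, 0, 0, 0]
  ]
}}

```text
clock: 19.0
tcp_pos: [0.6505, 0.0496, 0.1708]
tcp_rot: [0.671, 0.742, 0.001, 0.001]
contact_force: [0.1, -0.7, -0.2]
gripper_width: 0.0909
```

Request:
{"api": "jog_arm", "payload": {
  "targets": [
    [9.1, -1, 2, 1, 0, 0, 0],
    [9.1, -1, 3, 1, 0, 0, 0],
    [9.1, -1, 3, 1, 0, 0, 0],
    [9.1, -1, 3, 1, 0, 0, 0],
    [9.1, -1, 3, 0, 0, 0, 0],
    [9.1, -1, 3, 0, 0, 0, 0],
    [9.1, -1, 3, 0, 0, 0, 0],
    [9.1, -1, 3, 0, 0, 0, 0],
    [9.1, -1, 3, 0, 0, 0, 0],
    [9.1, -1, 2, 0, 0, 0, 0],
    [9.1, 0, 0, 0, 0, 0, 0],
    [9.1, 0, 0, 0, 0, 0, 0]
  ]
}}

```text
clock: 20.2
tcp_pos: [0.5487, 0.3296, 0.2074]
tcp_rot: [0.67, 0.742, -0.001, -0.0]
contact_force: [-0.1, 0.0, 0.2]
gripper_width: 0.0908
```

Run:
```python
from h import *
for n in('side','top'):
    im=viewer.capture(n);cv2.imwrite(f'pics/{n}8.png',cv2.resize(im[110:290,130:400,::-1],None,fx=2.9,fy=2.9,interpolation=cv2.INTER_CUBIC))
    for col in HUE:
        for A,ce,bb in blobs(im,col):
            if 140<ce[0]<380 and 140<ce[1]<290: print(n,col,A,ce,bb,onz(n,*ce,.09 if n=='top' and ce[1]<190 else .084 if n=='top' else .079 if ce[1]<190 else .073).round(4))
```

```text
side red 118 [199.1 160.5] [189 156  20   9] [0.5429 0.2365 0.079 ]
side red 135 [278.8 176.2] [273 171  13  12] [ 0.6536 -0.0265  0.079 ]
side red 107 [267.7 225.8] [262 221  12  11] [ 0.4418 -0.1797  0.073 ]
side red 121 [314.5 245.1] [309 240  12  12] [ 0.4656 -0.3255  0.073 ]
side yellow 114 [260.3 168.8] [254 164  13  11] [0.6465 0.0491 0.079 ]
side blue 138 [239.9 207.6] [234 202  13  13] [ 0.4499 -0.0603  0.073 ]
side green 102 [297.5 183.5] [292 179  12  10] [ 0.6612 -0.0984  0.079 ]
top red 156 [256.9 163.7] [250 157  15  15] [ 0.6574 -0.0257  0.09  ]
top red 75 [342.5 215. ] [338 211  10   9] [ 0.4844 -0.3066  0.084 ]
top red 74 [298.7 222.8] [294 219  10   9] [ 0.4605 -0.1611  0.084 ]
top yellow 167 [234.1 166.4] [227 160  15  14] [0.6491 0.0499 0.09  ]
top blue 104 [268.5 226. ] [263 221  12  11] [ 0.4512 -0.0614  0.084 ]
```

View pics/side8.png

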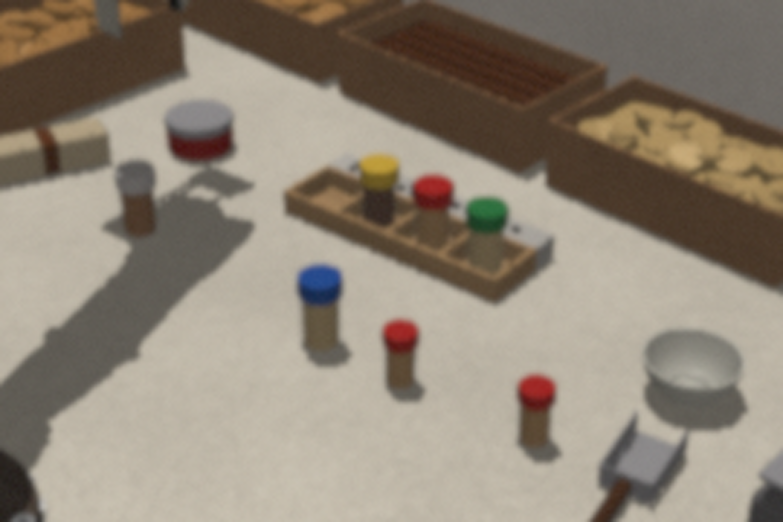

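View pics/top8.png

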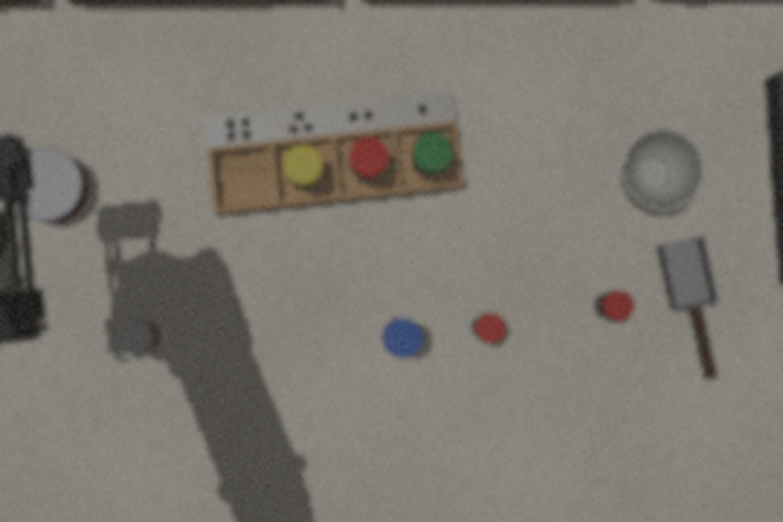

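Both pictures show red upright beside two dots, at top crop (369,157), and yellow upright beside three dots, at (303,164). Everything else is where it was, and the arm is clear.

```bash
python3 -c "
from cell import job
print(job.hand_in())"
```

```text
the job is handed in; nothing more can be done
None
```

The large red-lidded jar stands in pocket 2, and the yellow-lidded jar went into pocket 3 after it. I lowered each one upright until it touched the pocket floor (about 8–9 N) before letting go. I handed the job in at about 20 s.

- **Placement:** the last pictures from both cameras show both jars upright, within about 2 mm of the pocket centres in the top view. The side view put them up to about 5 mm off, which is still inside the roughly 11 mm of play.
- **Other objects:** the blue jar and the two small red jars measured the same as at the start in both views, and the green jar in the side view. I checked the white jar, tin, bowl, packet and scoop only by eye, and saw no movement.
- **Failed checks:** none failed; the only disagreement was that small offset between the two views.

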